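Stand the brass drift in the blue holder cup

TASK

Take the brass drift out of the dark stand on the workbench and stand it, pointed end down, in the blue holder cup, not the red one. Lower it right down to the cup's floor before you let go, do not drop it in; it may lean against the rim. Leave the steel drift and the green nylon drift standing in the stand.

Things in the scene. Friction and masses are not known exactly. Their poses are not given: they have to be found in the camera images.
- brass_mid (a point): Brass-yellow drift: round bar, 20 mm diameter, 150 mm long, about 0.4 kg, flat top, lower 10 mm tapered to a 15 mm nose. This point: on its axis half-way up, 75 mm above the nose end; z along the bar to the top. Starts upright in one of the stand's three holes (random order), nose end 15 mm above the bench; its top 105 mm stands clear of the stand.
- steel_mid (a point): Steel-grey drift, same shape and size, upright in another hole; stays there. This point: on its axis half-way up, z to the top. The stand: fixed dark steel block, 64 x 220 mm, 60 mm high, with three holes 26 mm wide, 45 mm deep, in one row 75 mm apart along its length. The row runs along y, turned up to 17 degrees.
- nylon_mid (a point): Green nylon drift, same shape and size, upright in the remaining hole; stays there. This point: on its axis half-way up (75 mm above the nose end), z to the top.
- blue_cup_floor (a point): Blue holder cup, fixed to the bench: round and open, 50 mm outside, 42 mm inside diameter, rim 70 mm above the bench, on a flange 76 mm wide. This point: centre of its inner floor, 6 mm above the bench, 64 mm below the rim; z up. An identical red cup stands to its left or right, at least 100 mm away.
Things that resemble listed ones, but are neither listed nor needed, are in the scene too. What is shaped like the part that bears brass_mid but purple is not meant.

How it is judged (in metres and radians):
On the way:
1. the brass drift, still held, is lowered into the blue cup until its nose is within 30 mm of the cup's floor (horizontal distance between brass_mid and blue_cup_floor below 0.03 m and z of brass_mid in the frame of blue_cup_floor below 0.105 m and angle between brass_mid's own z axis and vertical below 0.45 rad and contact force between the fingers and brass above 1 N), for 0.1 s.
At the end, for the whole second after the job is handed in: The brass drift stands at rest nose down on the floor of the blue cup (its middle within 30 mm sideways of the cup's centre and 60 to 85 mm above the cup's floor), within 26 degrees of upright, and the steel and nylon drifts are still in the stand, within 30 mm of where they were (horizontal distance between brass_mid and blue_cup_floor below 0.03 m and z of brass_mid in the frame of blue_cup_floor between 0.06 and 0.085 m and angle between brass_mid's own z axis and vertical below 0.45 rad and linear speed of brass below 0.03 m/s and distance of each of steel_mid, nylon_mid from where it was at the start of the episode below 0.03 m); the robot touches nothing.
It fails at once if the steel or the nylon drift is pulled out of the stand or knocked over (moved more than 50 mm) (distance of any of steel_mid, nylon_mid from where it was at the start of the episode above 0.05 m).
It also fails if it takes over 48 s, if anything falls off the work surface, if the arm or the gripper's body presses on something with over 40 N, if the wrist force passes 120 N, or if a joint passes its speed limit or range.

ROBOT

A 6-joint arm with a two-finger parallel gripper is mounted at the origin on the work surface. World frame = base frame: x ahead of the robot, y to its left, z up, the work surface at z = 0. Lengths are in m, angles in degrees, forces in N, time in s.
With the tool pointing down it reaches from about 0.3 to 0.75 m from the base axis. Payload 8.5 kg.
Tool frame: the origin (TCP) lies at the very end of the fingers, on their centre line; the grasp point (between the pads) lies 19 mm behind it; x points along the fingers, y is the direction in which the jaws open and shut, and the axes are right-handed (so a half turn about x gives the same grasp; the last joint's range is limited). The gripper opens to 85 mm and grips with 20 to 120 N. Pads are 22 mm wide; open, the fingers measure 114 mm over their backs; the gripper's body (76 mm by 85 mm) begins 54 mm behind the grasp point. The pads swing forward as they close: fully open they stand 13 mm farther back than shut.
Start: joints at [53.726, 21.807, 74.336, -0, 83.858, -12.336], TCP at [0.223, 0.503, 0.231] pointing down, gripper open.
Joint ranges: [-178.18, 178.18], [-50.72, 133.34], [12.68, 142.11], [-81.47, 261.47], [9.98, 163.14], [-165.26, 165.26]. Speed limits (degrees/s): [136.94, 136.94, 180, 180, 180, 180].

INTERFACE

Orientations are given as a 3x3 rotation matrix whose columns are the frame's x, y, z axes.
In Python, from workcell import get_obs, camera, camera_params, close_job gives the robot as it stands. The module is installed in compiled form; this text tells all that it offers.
- The arm moves only by the tool servo_tool, never from a script. Its argument "commands" is a list of rows, each a list of 4 numbers: the shift along the world's x, y, z in units of 30 mm (1.0 is 30 mm), then the turn about the world's z in units of 5 degrees (1.0 is 5 degrees). In form: [[tx, ty, tz, twist], ...]. A call has 1 to 12 rows; each row shifts and turns the commanded pose from where the row before left it; what a row does not reach is not made up. A row lasts 1/12 s, in which the tool goes at most 41.7 mm and 7.16 degrees, less where a joint would pass 70% of its speed; a pose out of reach is approached as far as the arm can. A call is refused whole if a number of a shift passes 1 or a number of a turn 1, either way. A call with a gripper value outside its range is refused whole. "claw" is the gripper's target within -1 to 1 (fully open at 1, half-way at 0, shut at -1), set as the call begins (left out, the last holds). The fingers move at their own pace and stop on an object; "grip_force" is the grip in N (left out, the last holds). Time passes only in rows, so rows that do not move let the fingers close. It gives the time, the measured TCP pose, the force and the opening at its end, in the units of the state.
- get_obs(): the state, without advancing time (a new reading comes with each control period).
- camera(name): name is "scene" or "top"; returns the picture (480x640x3 uint8, red, green, blue); there is no depth.
- camera_params(name): a dict with "mtx" (3x3 intrinsics, pixels), "dist_coeffs" ([k1, k2, p1, p2, k3] as OpenCV has them; the pictures are not rectified), "R" (3x3) and "t" (3): a world point X has camera coordinates R X + t. Camera axes: x right, y down, z forward; pixel columns grow to the right and rows downward; lengths in m; the calibration is good to about 2 mm. A picture is of the moment at which its call begins. camera_params takes no time and is no camera call.
- close_job(): hands the job in, once; it reports no verdict.
The state is a dict: "clock": time; "joints": joint angles; "joint_vel": joint speeds; "tau": joint torques, N m; "position": TCP position; "ee_rot": TCP orientation; "contact_force": force on the tool from outside, world axes, zero at the start; "torque": the same for the moment, N m; "width": finger opening in m.
Only numpy, scipy, OpenCV 4.12 (cv2) and the standard library are available. Lean on these libraries where they do the work, as an engineer would, in place of code of your own. Each camera call takes 0.05 s, during which the arm holds its last target. There are 200 camera calls.

## Working session

There is one attempt and no reset: what is moved stays moved. The work goes in short steps, Python scripts to look and compute and a tool call to move; the robot and the scene stay as the last step left them, time stands still between calls to the robot, and variables do not carry over. Pictures are saved under pics/ and viewed, about 8 in all and at most 12, crops included, and the job is handed in when it is done.

Besides the shell and the picture viewer there is one more tool, called after ">>>" as name(argument=value, ...), one argument or row to a line, values as JSON. servo_tool: Moves the arm, as the interface text tells. Its arguments: {"type":"object","properties":{"commands":{"type":"array","items":{"type":"array","items":{"type":"number"}}},"claw":{"type":"number"},"grip_force":{"type":"number"}},"required":["commands"]}

```bash
mkdir -p pics
python3 - <<'E'
from workcell import *
import cv2,numpy as np
for n in("scene","top"):
    im=camera(n); cv2.imwrite(f"pics/{n}0.png",im[...,::-1]); p=camera_params(n)
    print(n,np.round(p["mtx"],1).tolist(),p["dist_coeffs"],(-p["R"].T@p["t"]).round(3),p["R"].round(2).tolist())
o=get_obs();print(o["clock"],o["position"],o["ee_rot"],o["width"])
E
```

```text
scene [[442.0, 0.0, 326.3], [0.0, 442.0, 236.4], [0.0, 0.0, 1.0]] [-0.08501112  0.          0.          0.          0.        ] [1.027 0.014 0.76 ] [[0.01, 1.0, 0.01], [0.81, 0.0, -0.59], [-0.59, 0.01, -0.81]]
top [[460.5, 0.0, 317.7], [0.0, 460.5, 241.1], [0.0, 0.0, 1.0]] [-0.05904035  0.          0.          0.          0.        ] [0.344 0.018 0.889] [[0.12, -0.99, -0.0], [-0.97, -0.12, -0.2], [0.2, 0.03, -0.98]]
0.1 [0.2230195  0.50245533 0.230754  ] [[-7.97645588e-04  4.05805017e-01  9.13959327e-01]
 [-1.10187670e-03  9.13958706e-01 -4.05805703e-01]
 [-9.99999075e-01 -1.33075962e-03 -2.81868036e-04]] 0.08553912615759204
```

View pics/scene0.png

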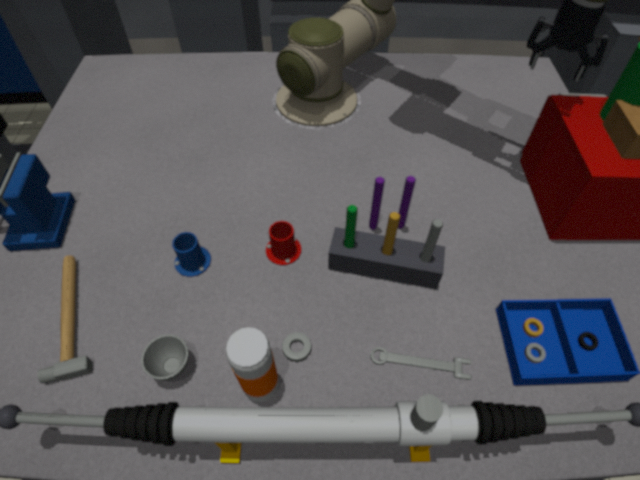

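View pics/top0.png

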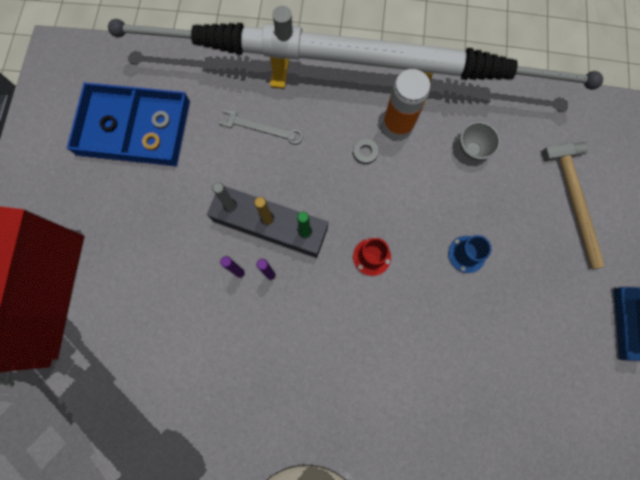

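```bash
cat > h.py <<'E'
import cv2,numpy as np
from workcell import *
def ray(n,uv,z):
    p=camera_params(n);R=np.array(p["R"]);c=-R.T@p["t"]
    q=cv2.undistortPoints(np.array([[uv]],float),np.array(p["mtx"]),np.array(p["dist_coeffs"]))[0,0]
    d=R.T@np.array([q[0],q[1],1]);return c+d*(z-c[2])/d[2]
def proj(n,X):
    p=camera_params(n);r=cv2.Rodrigues(np.array(p["R"]))[0]
    return cv2.projectPoints(np.array([X],float),r,np.array(p["t"]),np.array(p["mtx"]),np.array(p["dist_coeffs"]))[0].reshape(-1,2)[0]
H={"brass":((12,120,80),(24,255,255)),"green":((45,120,40),(75,255,255)),"blue":((100,120,50),(120,255,255)),"red":((172,120,50),(180,255,255)),"purple":((135,100,40),(160,255,255))}
def blobs(n,im,col,amin=60,amax=2500):
    m=cv2.inRange(cv2.cvtColor(im,cv2.COLOR_RGB2HSV),*H[col])
    k,l,s,c=cv2.connectedComponentsWithStats(m)
    return [(c[i],s[i]) for i in range(1,k) if amin<s[i][4]<amax]
E
python3 - <<'E'
from h import *
ims=[]
for n,box in(("top",(195,175,505,295)),("scene",(165,165,455,295))):
    im=cv2.imread(f"pics/{n}0.png")[...,::-1]
    for col,z in(("brass",.1125),("green",.1125),("purple",.07),("blue",.03),("red",.03)):
        for c,s in blobs(n,im,col): print(n,col,c.round(1),s,ray(n,c,z).round(3))
    x,y,X,Y=box;cr=im[y:Y,x:X,::-1];ims.append(cv2.resize(cr,(775,290),interpolation=cv2.INTER_CUBIC))
cv2.imwrite("pics/crop.png",np.vstack(ims))
E
```

```text
top brass [280.   77.4] [270  59  19  29 203] [0.804 0.15  0.113]
top brass [151.  141.1] [144 134  15  15 109] [0.65  0.366 0.113]
top brass [259.8 202.5] [255 198  11  10  91] [0.558 0.151 0.113]
top green [303.6 224.2] [298 213  12  24 232] [0.529 0.069 0.113]
top purple [231.3 266. ] [221 257  23  20 213] [0.446 0.191 0.07 ]
top purple [265.2 268.2] [257 259  17  20 182] [0.45 0.13 0.07]
top blue [108.2 123.3] [104 119   9   9  62] [0.711 0.5   0.03 ]
top blue [468.3 253.4] [449 236  42  37 721] [ 0.53  -0.244  0.03 ]
top blue [630.1 321.7] [ 620  288   20   72 1053] [ 0.436 -0.561  0.03 ]
scene brass [631.1 114.3] [617 100  23  35 384] [0.181 0.775 0.113]
scene brass [394.4 216.3] [390 213  10   8  69] [0.507 0.152 0.113]
scene brass [ 69.  306.4] [ 62 258  13 101 708] [ 0.699 -0.406  0.113]
scene brass [532.8 327. ] [524 319  18  17 162] [0.735 0.356 0.113]
scene brass [256.  385.5] [237 372  36  24 439] [ 0.825 -0.082  0.113]
scene brass [228.5 450.6] [216 443  25  16 261] [ 0.916 -0.112  0.113]
scene brass [419.8 453.7] [410 446  21  16 302] [0.921 0.148 0.113]
scene green [626.2  88. ] [601  57  39  62 905] [0.071 0.812 0.113]
scene green [350.2 226.6] [344 205  13  43 353] [0.532 0.067 0.113]
scene purple [376.2 201.7] [370 177  14  52 354] [0.435 0.127 0.07 ]
scene purple [405.9 199. ] [399 176  16  52 343] [0.427 0.189 0.07 ]
scene blue [ 18.7 176.9] [  3 154  33  47 757] [ 0.321 -0.704  0.03 ]
scene blue [ 39.3 229.2] [  3 193  68  55 993] [ 0.476 -0.589  0.03 ]
scene blue [  9.8 211.5] [  2 204  16  15 122] [ 0.427 -0.68   0.03 ]
scene blue [185.9 255.1] [173 233  29  43 512] [ 0.541 -0.256  0.03 ]
scene blue [205.2 257.6] [200 247  11  24 130] [ 0.547 -0.216  0.03 ]
scene blue [587.7 341.2] [583 337  10  10  68] [0.728 0.497 0.03 ]
scene red [580.9 187.4] [576 177  13  21  66] [0.352 0.616 0.03 ]
scene red [613.3 217.4] [602 207  23  22  88] [0.441 0.662 0.03 ]
```

View pics/crop.png

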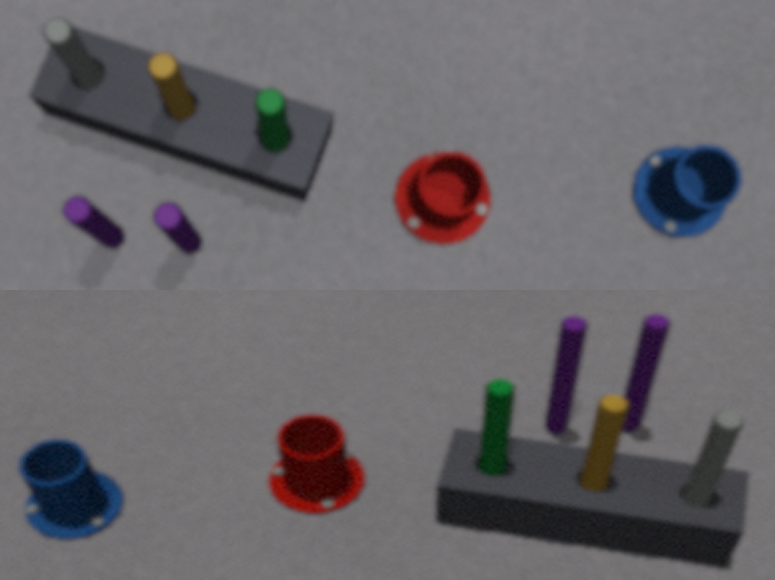

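Run:
```python
from h import *
print("brass",ray("top",(259.8,202.5),.165),ray("scene",(394.4,216.3),.165))
f=lambda x,y:(195+x*.4,175+y*120/290); g=lambda x,y:(165+x*290/775,165+(y-290)*130/290)
print("steel",ray("top",f(58,30),.165),ray("scene",g(728,420),.165))
print("green",ray("top",f(270,101),.165),ray("scene",g(500,388),.165))
print("rim",ray("top",f(708,178),.07),ray("scene",g(56,463),.07))
print("flange",ray("top",f(682,191),.006),ray("scene",g(74,502),.006))
print("redrim",ray("top",f(450,183),.07),ray("scene",g(312,438),.07))
print("purple",ray("top",f(168,216),.15),ray("scene",g(573,325),.15),ray("top",f(78,209),.15),ray("scene",g(655,323),.15))
```

```text
brass [0.54356994 0.14153087 0.165     ] [0.54939936 0.14055302 0.165     ]
steel [0.56097485 0.21385028 0.165     ] [0.5644425  0.21356094 0.165     ]
green [0.52816681 0.06821216 0.165     ] [0.53313483 0.06782907 0.165     ]
rim [ 0.53196416 -0.24916235  0.07      ] [ 0.53837505 -0.24622983  0.07      ]
flange [ 0.53344667 -0.25016967  0.006     ] [ 0.53671907 -0.24850777  0.006     ]
redrim [ 0.5053561  -0.06259418  0.07      ] [ 0.51121575 -0.06302826  0.07      ]
purple [0.44488843 0.12477276 0.15      ] [0.45109727 0.12376749 0.15      ] [0.44238816 0.18383207 0.15      ] [0.44827315 0.18255431 0.15      ]
```

>>> servo_tool(
  commands=[
    [0.2,-0.8,0.4,-0.8],
    [0.2,-0.8,0.4,-0.8],
    [0.2,-0.8,0.4,-0.8],
    [0.2,-0.8,0.4,-0.8],
    [0.2,-0.8,0.4,-0.8],
    [0.2,-0.8,0.4,-0.8],
    [0.7,-0.6,0,-0.8],
    [0.7,-0.6,0,-0.8],
    [0.7,-0.6,0,-0.8],
    [0.7,-0.6,0,-0.8],
    [0.7,-0.6,0,-0.8],
    [0.7,-0.6,0,-0.8],
  ],
  claw=1,
  grip_force=60,
)

```text
clock: 1.1
position: [0.3859, 0.2496, 0.3031]
ee_rot: [[-0.0, 0.952, 0.307], [-0.0, 0.307, -0.952], [-1.0, -0.0, -0.0]]
contact_force: [-0.5, 0.1, 0.2]
width: 0.0852
```

>>> servo_tool(
  commands=[
    [0.66,-0.45,0,-0.76],
    [0.66,-0.45,0,-0.76],
    [0.66,-0.45,0,-0.76],
    [0.66,-0.45,0,-0.76],
    [0.66,-0.45,0,-0.76],
    [0.66,-0.45,0,-0.76],
    [0.66,-0.45,0,-0.76],
    [0.66,-0.45,0,-0.76],
    [0,0,-0.7,0],
    [0,0,-0.7,0],
    [0,0,-0.5,0],
    [0,0,0,0],
  ],
)

```text
clock: 2.1
position: [0.5423, 0.1425, 0.2429]
ee_rot: [[-0.007, 0.977, -0.214], [-0.0, -0.214, -0.977], [-1.0, -0.007, 0.002]]
contact_force: [-0.9, 0.1, -0.8]
width: 0.0855
```

Run:
```python
from h import *
o=get_obs();print(o["clock"],o["position"],o["joints"])
a=camera("scene");b=camera("top")
P=o["position"]
print(proj("scene",P),proj("top",P),proj("scene",[.546,.141,.165]))
r=lambda i:cv2.resize(i,(400,400),interpolation=cv2.INTER_CUBIC)
cv2.imwrite("pics/c1.png",np.hstack([r(a[110:290,310:490]),r(b[100:280,170:350])])[...,::-1])
```

```text
2.1 [0.54233427 0.14246416 0.24287363] [2.62202738e+00 2.26286245e+01 7.10817579e+01 1.07377508e-03
 8.66830519e+01 1.49786700e+01]
[401.60975245 182.39975077] [252.30224723 188.25347076] [394.46532115 214.77305542]
```

View pics/c1.png

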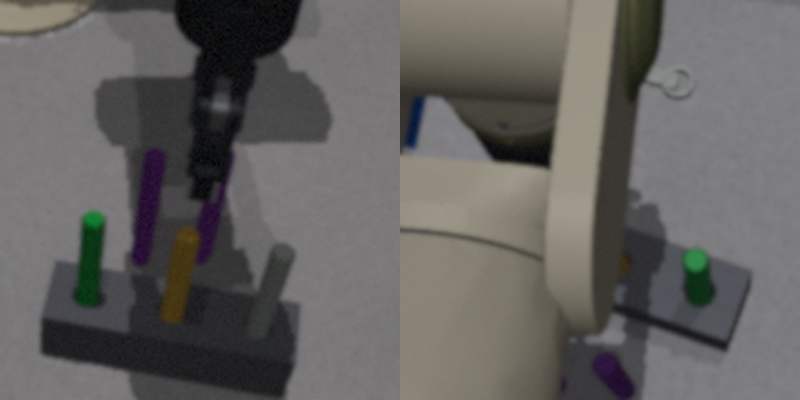

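>>> servo_tool(
  commands=[
    [0.13,-0.05,-0.4,0],
    [0,0,-0.5,0],
    [0,0,-0.5,0],
    [0,0,-0.5,0],
    [0,0,-0.5,0],
    [0,0,-0.5,0],
    [0,0,-0.5,0],
    [0,0,-0.4,0],
    [0,0,-0.25,0],
    [0,0,0,0],
    [0,0,0,0],
  ],
)

```text
clock: 3.12
position: [0.548, 0.1413, 0.1257]
ee_rot: [[0.001, 0.977, -0.214], [0.0, -0.214, -0.977], [-1.0, 0.001, -0.0]]
contact_force: [0.2, 0.3, -0.6]
width: 0.0852
```

>>> servo_tool(
  commands=[
    [0,0,0,0],
    [0,0,0,0],
    [0,0,0,0],
    [0,0,0,0],
    [0,0,0,0],
    [0,0,0,0],
    [0,0,0,0],
    [0,0,0,0],
    [0,0,0,0],
    [0,0,0,0],
    [0,0,0,0],
    [0,0,0,0],
  ],
  claw=-1,
  grip_force=60,
)

```text
clock: 4.12
position: [0.5472, 0.1413, 0.1252]
ee_rot: [[-0.0, 0.977, -0.214], [0.0, -0.214, -0.977], [-1.0, -0.0, -0.0]]
contact_force: [-2.5, 0.5, 5.8]
width: 0.0185
```

>>> servo_tool(
  commands=[
    [0,0,0.2,0],
    [0,0,0.4,0],
    [0,0,0.5,0],
    [0,0,0.6,0],
    [0,0,0.6,0],
    [0,0,0.6,0],
    [0,0,0.6,0],
    [0,0,0.6,0],
    [0,0,0.6,0],
    [0,0,0.6,0],
    [0,0,0.6,0],
    [0,0,0.3,0],
  ],
)

```text
clock: 5.12
position: [0.5478, 0.1411, 0.3127]
ee_rot: [[0.002, 0.977, -0.214], [-0.0, -0.214, -0.977], [-1.0, 0.002, -0.0]]
contact_force: [-0.3, -0.2, -3.9]
width: 0.0186
```

Run:
```python
from h import *
o=get_obs();print(o["clock"],o["position"],o["width"],o["contact_force"])
a=camera("scene")
cv2.imwrite("pics/c2.png",cv2.resize(a[60:300,160:480],(800,600))[...,::-1])
```

```text
5.1167 [0.54776871 0.1411296  0.31269023] 0.01855496584808461 [-0.27378963 -0.23507737 -3.90155629]
```

View pics/c2.png

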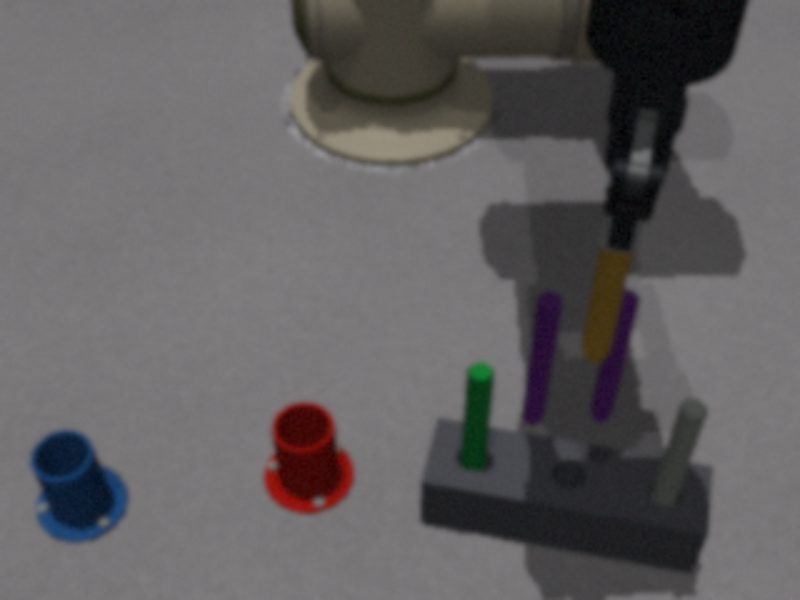

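>>> servo_tool(
  commands=[
    [0,-0.2,0.2,0],
    [0,-0.4,0,0],
    [-0.02,-0.6,0,0],
    [-0.02,-0.6,0,0],
    [-0.02,-0.6,0,0],
    [-0.02,-0.6,0,0],
    [-0.02,-0.6,0,0],
    [-0.02,-0.6,0,0],
    [-0.02,-0.6,0,0],
    [-0.02,-0.6,0,0],
    [-0.02,-0.6,0,0],
    [-0.02,-0.6,0,0],
  ],
)

```text
clock: 6.17
position: [0.5408, -0.0587, 0.3156]
ee_rot: [[-0.002, 0.977, -0.214], [0.0, -0.214, -0.977], [-1.0, -0.002, 0.0]]
contact_force: [0.2, -0.0, -4.0]
width: 0.0185
```

>>> servo_tool(
  commands=[
    [-0.02,-0.6,0,0],
    [-0.02,-0.6,0,0],
    [-0.02,-0.6,0,0],
    [-0.02,-0.6,0,0],
    [-0.02,-0.6,0,0],
    [-0.02,-0.6,0,0],
    [-0.02,-0.6,0,0],
    [-0.02,-0.6,0,0],
    [-0.02,-0.6,0,0],
    [-0.02,-0.5,0,0],
    [0,-0.3,0,0],
    [0,-0.1,0,0],
  ],
)

```text
clock: 7.17
position: [0.535, -0.2475, 0.3159]
ee_rot: [[-0.001, 0.977, -0.215], [0.001, -0.215, -0.977], [-1.0, -0.001, -0.0]]
contact_force: [0.5, 0.3, -2.8]
width: 0.0186
```

>>> servo_tool(
  commands=[
    [0,0,-0.3,0],
    [0,0,-0.4,0],
    [0,0,-0.4,0],
    [0,0,-0.3,0],
    [0,0,0,0],
    [0,0,0,0],
  ],
)

```text
clock: 7.67
position: [0.5355, -0.2452, 0.2746]
ee_rot: [[-0.001, 0.977, -0.213], [0.001, -0.213, -0.977], [-1.0, -0.001, -0.0]]
contact_force: [0.8, -0.1, -3.5]
width: 0.0184
```

Run:
```python
from h import *
o=get_obs();P=o["position"];print(o["clock"],P,o["width"],o["contact_force"])
a=camera("scene");b=camera("top")
print("nose proj",proj("scene",[P[0],P[1],P[2]-.1102]),"rim",proj("scene",[.535,-.248,.07]))
cv2.imwrite("pics/c3.png",np.hstack([cv2.resize(a[110:290,100:280],(400,400)),cv2.resize(b[150:330,380:560],(400,400))])[...,::-1])
```

```text
7.6667 [ 0.53545152 -0.24522705  0.27457763] 0.01840278408944759 [ 0.82106498 -0.12933138 -3.54785538]
nose proj [173.74806039 210.08220805] rim [185.36373668 241.12197309]
```

View pics/c3.png

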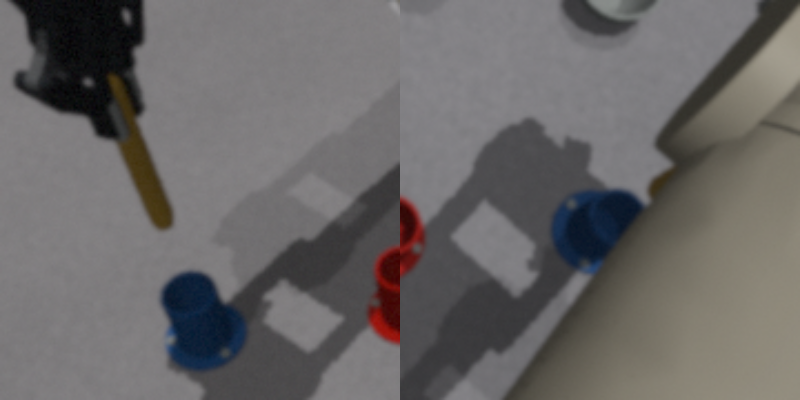

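>>> servo_tool(
  commands=[
    [0,-0.1,-0.3,0],
    [0,0,-0.5,0],
    [0,0,-0.5,0],
    [0,0,-0.5,0],
    [0,0,-0.5,0],
    [0,0,-0.5,0],
    [0,0,-0.5,0],
    [0,0,-0.5,0],
    [0,0,-0.5,0],
    [0,0,-0.3,0],
    [0,0,-0.2,0],
    [0,0,0,0],
  ],
)

```text
clock: 8.77
position: [0.5352, -0.2487, 0.1298]
ee_rot: [[-0.001, 0.977, -0.214], [0.001, -0.214, -0.977], [-1.0, -0.002, -0.001]]
contact_force: [0.7, 0.3, -3.9]
width: 0.0186
```

>>> servo_tool(
  commands=[
    [0,0,-0.1,0],
    [0,0,-0.1,0],
    [0,0,-0.1,0],
    [0,0,-0.1,0],
    [0,0,0,0],
    [0,0,0,0],
  ],
)

```text
clock: 9.27
position: [0.5354, -0.2488, 0.1188]
ee_rot: [[-0.0, 0.977, -0.214], [0.0, -0.214, -0.977], [-1.0, -0.0, -0.0]]
contact_force: [0.5, -0.6, -3.1]
width: 0.0187
```

>>> servo_tool(
  commands=[
    [0,0,-0.03,0],
    [0,0,-0.03,0],
    [0,0,-0.03,0],
    [0,0,0,0],
    [0,0,0,0],
  ],
)

```text
clock: 9.68
position: [0.5355, -0.2489, 0.1163]
ee_rot: [[0.0, 0.977, -0.214], [-0.0, -0.214, -0.977], [-1.0, 0.0, 0.0]]
contact_force: [-0.2, -0.7, -2.7]
width: 0.0188
```

>>> servo_tool(
  commands=[
    [0,0,-0.03,0],
    [0,0,-0.03,0],
    [0,0,0,0],
    [0,0,0,0],
  ],
)

```text
clock: 10.02
position: [0.5358, -0.2492, 0.1161]
ee_rot: [[0.002, 0.977, -0.214], [-0.002, -0.214, -0.977], [-1.0, 0.002, 0.001]]
contact_force: [-2.1, 1.3, 10.1]
width: 0.0184
```

Floor contact is felt: the vertical force went from -3 to +10 N. I'll open the gripper next.

>>> servo_tool(
  commands=[
    [0,0,0,0],
    [0,0,0,0],
    [0,0,0,0],
    [0,0,0,0],
    [0,0,0,0],
    [0,0,0,0],
    [0,0,0,0],
    [0,0,0,0],
    [0,0,0,0],
    [0,0,0,0],
  ],
  claw=1,
)

```text
clock: 10.85
position: [0.5355, -0.2488, 0.1143]
ee_rot: [[0.0, 0.977, -0.214], [0.0, -0.214, -0.977], [-1.0, -0.0, -0.0]]
contact_force: [-0.1, 0.6, 0.2]
width: 0.0854
```

>>> servo_tool(
  commands=[
    [0,0,0.2,0],
    [0,0,0.4,0],
    [0,0,0.6,0],
    [0,0,0.6,0],
    [0,0,0.6,0],
    [0,0,0.6,0],
    [0,0,0.6,0],
    [0,0,0.6,0],
    [0,0,0.4,0],
    [0,0,0,0],
    [0,0,0,0],
    [0,0,0,0],
  ],
)

```text
clock: 11.85
position: [0.5351, -0.2486, 0.2514]
ee_rot: [[-0.001, 0.977, -0.214], [0.001, -0.214, -0.977], [-1.0, -0.001, -0.001]]
contact_force: [0.4, 0.4, 0.1]
width: 0.0854
```

Run:
```python
from h import *
o=get_obs();P=o["position"];print(o["clock"],P,o["width"],o["contact_force"])
a=camera("scene")
print("expected top/rim",proj("scene",[.535,-.249,.156]),proj("scene",[.535,-.249,.07]))
cv2.imwrite("pics/c4.png",cv2.resize(a[60:300,140:460],(800,600))[...,::-1])
```

```text
11.85 [ 0.53512896 -0.24861934  0.2514154 ] 0.08536827984443322 [0.35991386 0.43352622 0.11360496]
expected top/rim [172.95275911 212.90139913] [184.85231289 241.12102603]
```

View pics/c4.png

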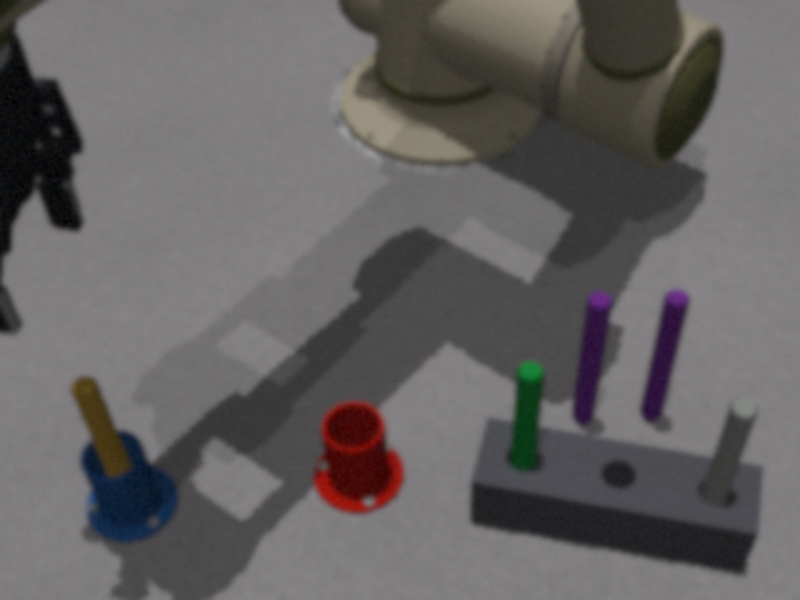

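The drift's top is at pixel (174, 214), against (173, 213) predicted for upright on the floor. The steel and green drifts are standing in the stand and the gripper is clear, so I'm handing in.

```bash
python3 -c "
from workcell import *
print(get_obs()['joint_vel']);print(close_job())"
```

```text
[-0.06961671  0.15305017 -0.13629547 -0.0765378   0.09017392  0.10162575]
the job is handed in; nothing more can be done
None
```

The brass drift now stands nose down in the blue cup, and I handed the job in at about 12 s of the allowed 48 s. I lifted it out of the stand's middle hole, lowered it until the vertical force went from -3 to +10 N at the expected floor height, then opened the gripper and backed up.

**Last checks:** the final picture shows the drift practically upright, its top within about 1 pixel of where it should be if it stands on the floor. The steel and green drifts were still in their holes, the gripper was clear, and the contact force was near zero.

**Disagreement:** the two cameras differed by 3–6 mm in x on most of the points measured, so I used the mean. That was well within what the grip and the cup needed. No check failed.

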